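Level the receiver stand at the repair stall

TASK

The receiver's stand is on its bench mat with one foot still in the air. Wind that foot down with its crank until it just bears lightly on the packing plate below it, without jacking up the stand, and let go of the crank; then swing the lock lever fully round against its stop and let go. Do not tip or shift the stand, and leave the other things on the bench alone.

Things in the scene. Friction and masses are not known exactly. Their poses are not given: they have to be found in the camera images.
- mat: Black rubber bench mat, 340 x 470 x 5 mm, fixed. Origin: centre of its underside; z up. A square plywood packing plate (110 x 110 mm) is stuck on it under the adjustable foot: its top stands 3 to 8 mm above the mat's top, a different, unmeasured height each time. The plate counts as part of the mat.
- stand: Grey steel stand, a black receiver strapped on it, 4.5 kg in all, loose, on three plain feet 45 mm high at x, y = (90, 130), (90, -130), (-90, -130) mm. Plate 220 (x) x 300 (y) mm, top 55 mm above the origin, receiver's top 99 mm. Origin: plate's centre, level with the feet's undersides; z up. A tab at the -x, +y corner carries the adjustable foot, axis at x = -100, y = 190 mm.
- foot_axis (a point): Point fixed to the stand, on the axis of the adjustable foot, 75 mm above the stand's origin; axes as the stand's. Pressed down here with more than about 10 N while the foot hangs free, the stand tips; wound down too far, the foot lifts the stand off a plain foot once it bears about 14 N.
- stem: The screw stem of the adjustable foot with all that it carries (round rubber pad of 68 mm diameter below, which gives about 1 mm per 4 N, and the steel crank on top, all turning together). Origin on the axis at the underside of the free pad; it does not turn. It sinks 10 mm per turn of the crank, with pad, crank and handle.
- crank (a joint): Turn of the crank, rad, 0 to 8.7; grows clockwise seen from above, lowering the foot 10 mm per turn (pad 14 mm above the plain feet's undersides at 0). At 0 the arm points along the stand's +x. Takes about 0.5 N at the handle while the pad is free; once it bears, it rubs on the plate and each newton of load adds about 0.5 N of push there while turning. Stays where left.
- handle_mid (a point): Mid-height of the crank's upright black grip, a freely revolving sleeve of 14 mm diameter and 38 mm height on the crank arm, 42 mm from the foot's axis; the arm's top lies 20 mm below this point, the grip's top 18 mm above. Nothing else rises above the arm within 80 mm of the axis.
- lock (a joint): Lock lever of the foot's collar, rad: 0 open, stop at 1.2 (locked); grows clockwise seen from above about the foot's axis. At value q the lever points at angle 2.0 - q rad counter-clockwise from the stand's +x. Stiff: about 1.6 N at the knob; stays where left.
- lock_knob (a point): Centre of the ball (17 mm diameter) on the lock lever's upright post (14 mm diameter), 90 mm from the foot's axis; the top of the lever's flat arm lies 29 mm below this point. The ball's top is 102 mm above the stand's origin.
- screwdriver: Loose screwdriver on the bench, to be left alone. Origin: centre of its underside.
- remote: Loose black remote control 160 x 45 x 18 mm, to be left alone. Origin: centre of its underside.
- tape: Loose roll of black tape, 90 mm outside diameter, 24 mm high, to be left alone. Origin: centre of its underside.
- spray: Loose spray can 52 mm diameter, 150 mm high, to be left alone. Origin: centre of its underside.
- partsbin: Loose grey divided parts tray 130 x 170 x 35 mm, to be left alone. Origin: centre of its underside.
- mug: Loose white mug, 80 mm diameter, 85 mm high, to be left alone. Origin: centre of its underside.
- wrench: Loose wrench on the bench, to be left alone. Origin: centre of its underside.

How it is judged:
On the way, in this order (a step that is already met when the one before it is completed fails the run):
1. the foot bears on the packing plate with 1 to 10 N and the crank is let go (contact force between stem and mat between 1 and 10 N and contact force between stem and the fingers below 0.05 N and angle between stand's own z axis and vertical below 0.008 rad), for 0.2 s.
2. the lock lever is swung round to its stop (value of joint lock above 1.1 rad), for 0.2 s.
At the end, for the whole second after the job is handed in: The foot bears on the packing plate with 1 to 10 N, the stand is level within 0.008 rad, at rest and within 20 mm of where it was, and the lock lever is at its stop (joint above 1.1 rad of 1.2) (contact force between stem and mat between 1 and 10 N and value of joint lock above 1.1 rad and angle between stand's own z axis and vertical below 0.008 rad and distance of stand from where it was at the start of the episode below 0.02 m and linear speed of stand below 0.01 m/s); the robot touches nothing.
It fails at once if the stand is tipped by more than 0.03 rad (angle between stand's own z axis and vertical above 0.03 rad).
It fails at once if the foot presses on the plate with more than 22 N (contact force between stem and mat above 22 N).
It fails at once if the stand is shifted by more than 20 mm (distance of stand from where it was at the start of the episode above 0.02 m).
It fails at once if another thing on the bench is moved by more than 30 mm (distance of any of screwdriver, remote, tape, spray, partsbin, mug, wrench from where it was at the start of the episode above 0.03 m).
It also fails if it takes over 72 s, if anything falls off the work surface, if the arm or the gripper's body presses on something with over 40 N, if the wrist force passes 120 N, or if a joint passes its speed limit or range.

ROBOT

A 6-joint arm with a two-finger parallel gripper is mounted at the origin on the work surface. World frame = base frame: x ahead of the robot, y to its left, z up, the work surface at z = 0. Lengths are in m, angles in rad, forces in N, time in s.
With the tool pointing down it reaches from about 0.325 to 0.9 m from the base axis. Payload 3.5 kg.
Tool frame: the origin (TCP) lies midway between the tips of the shut fingers; the grasp point (between the pads) lies 19 mm behind it; z points along the fingers, x is the direction in which the jaws open and shut, and the axes are right-handed (so a half turn about z gives the same grasp; the last joint's range is limited). The gripper opens to 85 mm and grips with 20 to 120 N. Pads are 22 mm wide; open, the fingers measure 114 mm over their backs; the gripper's body (76 mm by 85 mm) begins 54 mm behind the grasp point. The pads swing forward as they close: fully open they stand 13 mm farther back than shut.
Start: joints at [1.094, 0.276, -0.026, 1.268, 0, 1.467], TCP at [0.228, 0.582, 0.207] pointing down, gripper open.
Joint ranges: [-3.12, 3.12], [-0.85, 1.88], [-1.08, 1.24], [-1.95, 2.15], [-1.57, 1.53], [-3.14, 3.14]. Speed limits (rad/s): [2.57, 2.57, 3.14, 3.14, 3.14, 3.14].

INTERFACE

Orientations are given as a unit quaternion [x, y, z, w].
In Python, from rig import * gives the robot as it stands. The module is installed in compiled form; this text tells all that it offers.
- The arm moves only by the tool carry_out, never from a script. Its arguments are lists of equal length, an entry for each row: "delta_pos": the shift along the tool's x, y, z in mm, a list of three; "angular": the turn, a rotation vector about the tool's x, y, z in degrees, a list of three; "grip": the opening, from 0 (shut) to 1 (fully open). A call has exactly 10 rows; each row shifts and turns the commanded pose from where the row before left it, along the tool's axes as they then stand; what a row does not reach is not made up. A row lasts 1/8 s, in which the tool goes at most 62.5 mm and 10.7 degrees, less where a joint would pass 70% of its speed; a pose out of reach is approached as far as the arm can. A call with a gripper value outside its range is refused whole. The fingers move at their own pace and stop on an object; "squeeze" is the grip in N (left out, the last holds). Time passes only in rows, so rows that do not move let the fingers close, or fill a call up. It gives the time, the measured TCP pose, the force and the opening at its end, in the units of the state.
- get_state(): the state, without advancing time (a new reading comes with each control period).
- get_image(name): name is "side" or "top" or "wrist"; returns a dict with "image" (480x640x3 uint8, red, green, blue), "fovy" (degrees; the focal length in pixels is half the picture's height over the tangent of half this angle, whatever the lens; pixels are square), "cx", "cy" (the principal point, pixels), "xyz" and "orientation" of the camera in the world; the wrist camera has in their place "mount" (4x4, takes a point from camera to tool coordinates, whose origin is the TCP and whose axes are the tool frame's). Camera axes: x right, y down, z forward; pixel columns grow to the right and rows downward; lengths in m; the calibration is good to about 2 mm. A picture is of the moment at which its call begins: read the wrist's pose just before it. There is no depth.
- sign_off(): hands the job in, once; it reports no verdict.
Trained networks look in a picture, given as the dict that the camera call returned (one of the last four; its "shot" number tells which), for a name from the list of things; names that differ only in an ending like _2 or _b are one class to them, and where a whole thing is asked for, a point or a joint stands for the part that bears it (a point fixed in the world has none). Each returns a list of dicts, best first, with "p" (0 to 1); they miss things now and then, are a little off and sometimes report something else, mostly with a low value. They report only what shows in the picture. A call takes as long as a camera call.
- look_for(name, picture): "pixel" ([column, row] in pixels, amid what is visible of it).
The state is a dict: "t": time; "joints": joint angles; "joint_vel": joint speeds; "joint_torque": joint torques, N m; "tcp_pos": TCP position; "ee_rot": TCP orientation; "ft_force": force on the tool from outside, world axes, zero at the start; "moment": the same for the moment, N m; "finger_gap": opening from 0.0 (shut) to 1.0 (fully open).
Only numpy, scipy, OpenCV 4.12 (cv2) and the standard library are available. Lean on these libraries where they do the work, as an engineer would, in place of code of your own. Each camera call takes 0.05 s, during which the arm holds its last target. There are 200 camera calls.

## Working session

There is one attempt and no reset: what is moved stays moved. The work goes in short steps, Python scripts to look and compute and a tool call to move; the robot and the scene stay as the last step left them, time stands still between calls to the robot, and variables do not carry over. Pictures are saved under pics/ and viewed, about 8 in all and at most 12, crops included, and the job is handed in when it is done.

Besides the shell and the picture viewer there is one more tool, called after "Call:" as a command line: name --argument value ..., lists and objects as JSON in quotes. carry_out: Moves the arm, as the interface text tells. Its arguments: {"type":"object","properties":{"delta_pos":{"type":"array"},"angular":{"type":"array"},"grip":{"type":"array"},"squeeze":{"type":"number"}},"required":["delta_pos","angular","grip"]}

```bash
mkdir -p pics; cat > h.py <<'E'
from rig import *
import numpy as np, cv2
from scipy.spatial.transform import Rotation as R
def cam(p,st=None):
    f=240/np.tan(np.radians(p["fovy"])/2)
    if "mount" in p:
        T=np.eye(4);T[:3,:3]=R.from_quat(st["ee_rot"]).as_matrix();T[:3,3]=st["tcp_pos"]
        M=T@np.array(p["mount"]);return f,M[:3,:3],M[:3,3]
    o=np.array(p["orientation"])
    Rm=R.from_quat(o).as_matrix() if o.size==4 else o
    return f,Rm,np.array(p["xyz"])
def atz(p,px,z,st=None):
    f,Rm,c=cam(p,st);d=Rm@np.array([(px[0]-p["cx"])/f,(px[1]-p["cy"])/f,1]);return c+d*(z-c[2])/d[2]
def proj(p,X,st=None):
    f,Rm,c=cam(p,st);v=Rm.T@(np.array(X)-c);return np.array([p["cx"]+f*v[0]/v[2],p["cy"]+f*v[1]/v[2]])
def save(p,n): cv2.imwrite("pics/"+n,p["image"][:,:,::-1])
E
python3 - <<'E'
from h import *
s=get_state();print({k:np.round(v,3).tolist() for k,v in s.items()})
for n in("top","side"):
    p=get_image(n);save(p,n+"0.png");print(n,p["fovy"],p["xyz"],p["orientation"])
    for k in("mat","stand","foot_axis","stem","crank","handle_mid","lock","lock_knob","tape","spray","mug","remote","partsbin","screwdriver","wrench"):
        print(k,[(np.round(d["pixel"]).tolist(),round(d["p"],2)) for d in look_for(k,p)[:2]])
E
```

```text
{'t': 0.0, 'joints': [1.094, 0.277, -0.028, 1.268, -0.0, 1.467], 'joint_vel': [0.002, 0.001, 0.002, 0.002, -0.0, 0.001], 'joint_torque': [0.001, -44.551, 29.52, 0.017, -0.0, -0.0], 'tcp_pos': [0.228, 0.581, 0.206], 'ee_rot': [0.826, 0.563, -0.001, 0.001], 'ft_force': [-0.855, -0.058, -0.004], 'moment': [-0.006, -0.001, 0.019], 'finger_gap': 0.999}
top 46.63151667523467 [0.24132281 0.00961255 1.39052   ] [-0.68244548  0.72308537 -0.0779069   0.07311787]
mat [([333.0, 225.0], 0.7), ([247.0, 221.0], 0.33)]
stand [([351.0, 187.0], 0.59)]
foot_axis [([353.0, 188.0], 0.69), ([492.0, 197.0], 0.58)]
stem [([278.0, 210.0], 0.69), ([252.0, 222.0], 0.35)]
crank [([278.0, 212.0], 0.64)]
handle_mid [([288.0, 201.0], 0.56)]
lock [([253.0, 220.0], 0.77), ([172.0, 202.0], 0.28)]
lock_knob [([251.0, 221.0], 0.83)]
tape [([142.0, 249.0], 0.77)]
spray [([496.0, 201.0], 0.8), ([441.0, 300.0], 0.35)]
mug [([174.0, 203.0], 0.75)]
remote [([211.0, 312.0], 0.74)]
partsbin [([508.0, 271.0], 0.69), ([353.0, 188.0], 0.65)]
screwdriver [([438.0, 300.0], 0.9), ([350.0, 190.0], 0.31)]
wrench [([166.0, 310.0], 0.86), ([350.0, 190.0], 0.69)]
side 54.56300428356964 [-0.10413283 -0.72547837  0.70263814] [ 0.81417571 -0.31082897  0.17008968 -0.45997039]
mat [([377.0, 302.0], 0.55)]
stand [([382.0, 262.0], 0.67)]
foot_axis [([382.0, 259.0], 0.73)]
stem [([305.0, 227.0], 0.7)]
crank [([305.0, 228.0], 0.83), ([353.0, 376.0], 0.21)]
handle_mid [([316.0, 218.0], 0.4)]
lock [([288.0, 230.0], 0.66), ([318.0, 222.0], 0.34)]
lock_knob [([288.0, 230.0], 0.52)]
tape [([224.0, 212.0], 0.61)]
spray [([488.0, 334.0], 0.84)]
mug [([265.0, 211.0], 0.79)]
remote [([205.0, 257.0], 0.78), ([490.0, 328.0], 0.43)]
partsbin [([447.0, 409.0], 0.73)]
screwdriver [([354.0, 377.0], 0.85)]
wrench [([188.0, 242.0], 0.85), ([380.0, 257.0], 0.56)]
```

View pics/top0.png

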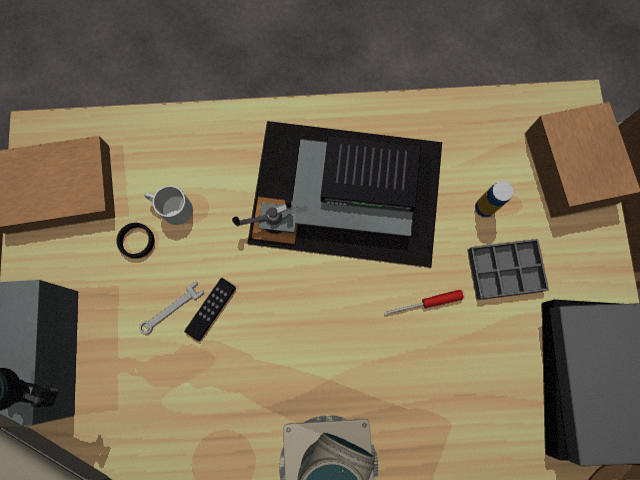

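View pics/side0.png

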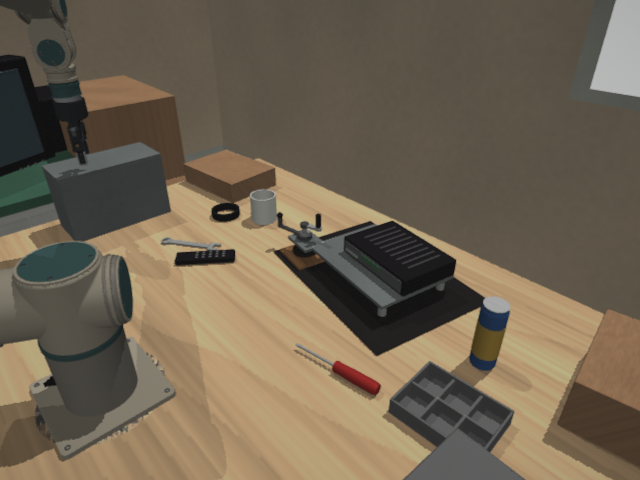

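```bash
python3 - <<'E'
from h import *
a=cv2.imread("pics/top0.png")[115:275,225:445]
b=cv2.imread("pics/side0.png")[205:325,265:465]
cv2.imwrite("pics/c0.png",cv2.resize(a,(800,582),interpolation=cv2.INTER_CUBIC))
cv2.imwrite("pics/c1.png",cv2.resize(b,(800,480),interpolation=cv2.INTER_CUBIC))
E
```

```text
(no output)
```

View pics/c0.png

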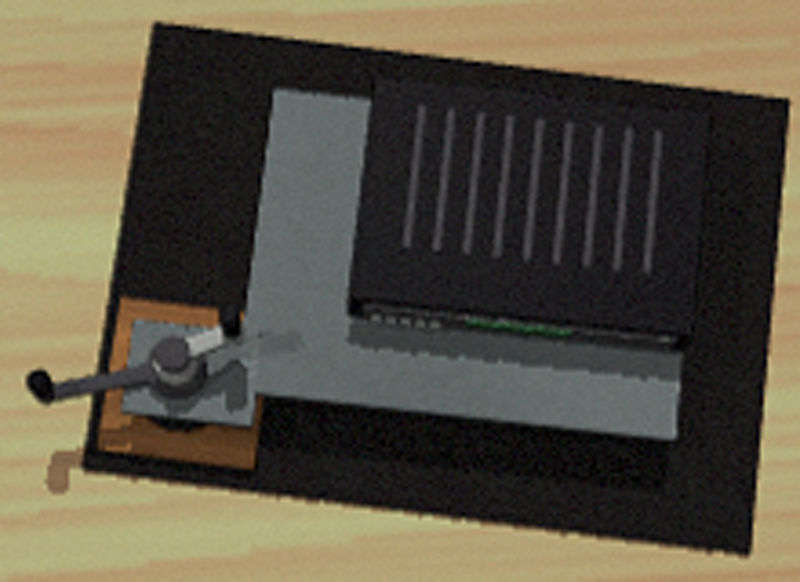

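```bash
python3 - <<'E'
from h import *
from scipy.optimize import least_squares
p=get_image("top")
g=lambda u,v:np.array([225+(u+.5)/3.636-.5,115+(v+.5)/3.636-.5])
print("mat",[np.round(atz(p,g(*q),.005),3)[:2].tolist() for q in((155,22),(788,100),(750,553),(85,467))])
print("pltop",[np.round(atz(p,g(*q),.010),3)[:2].tolist() for q in((122,297),(255,468))])
L=[((-.11,-.15,.055),(677,438)),((.11,.15,.055),(272,90))]
def W(q,X):
    c,s=np.cos(q[2]),np.sin(q[2]);return np.array([q[0]+c*X[0]-s*X[1],q[1]+s*X[0]+c*X[1],.005+X[2]])
r=least_squares(lambda q:np.concatenate([proj(p,W(q,X))-g(*u) for X,u in L]),[.55,0,0])
print(r.x,r.fun)
q=r.x
ax=W(q,(-.1,.19,.075));print("axis",ax,"knob0",W(q,(-.1+.09*np.cos(2),.19+.09*np.sin(2),.0935)))
c=lambda X:np.round((proj(p,X)-[225,115])*3.636).tolist()
print("knob px",c(W(q,(-.1+.09*np.cos(2),.19+.09*np.sin(2),.0935))),"axis",c(ax),"tl corner",c(W(q,(-.11,.15,.055))))
for z in(.10,.12,.14):
    h=atz(p,g(230,320),z);d=h-ax;print(z,h,np.hypot(*d[:2]),np.arctan2(d[1],d[0])-q[2])
E
```

```text
mat [[0.876, 0.109], [0.789, -0.349], [0.457, -0.287], [0.545, 0.171]]
pltop [[0.666, 0.14], [0.536, 0.052]]
[ 0.66249894 -0.10430988 -0.16300954] [ 0.09994763  0.08957189 -0.10380771 -0.10138891]
axis [0.59465944 0.09940021 0.08      ] knob0 [0.5709839  0.18623033 0.0985    ]
knob px [42.0, 399.0] axis [175.0, 364.0] tl corner [234.0, 392.0]
0.1 [0.61805599 0.06107301 0.1       ] 0.04490404005114219 -0.8597243900265931
0.12 [0.61221752 0.06027549 0.12      ] 0.04288390696349044 -0.9859545040925141
0.14 [0.60637905 0.05947798 0.14      ] 0.041606894718730886 -1.1222478110547103
```

View pics/c1.png

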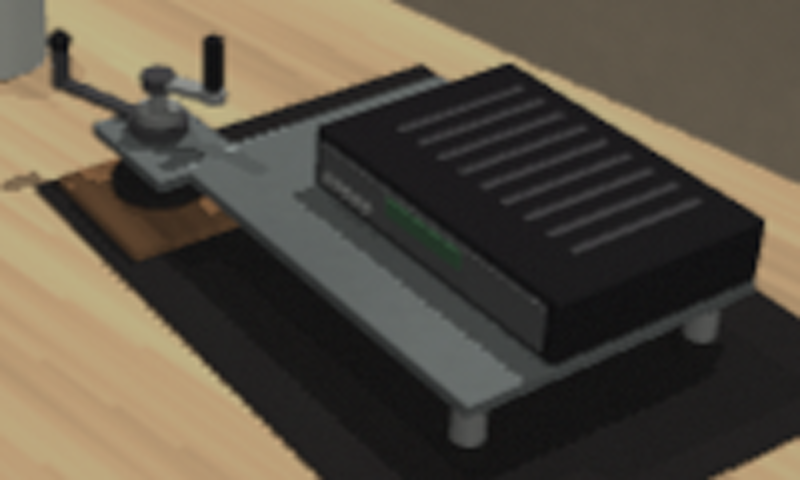

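Call:
carry_out --delta_pos '[[-20, 34, -12], [-31, 51, -10], [-31, 51, -10], [-31, 51, -10], [-31, 51, -10], [-31, 51, -10], [-31, 51, -10], [-31, 51, -10], [-31, 51, -8], [-31, 51, 0]]' --angular '[[0, 0, 0], [0, 0, 0], [0, 0, 0], [0, 0, 0], [0, 0, 0], [0, 0, 0], [0, 0, 0], [0, 0, 0], [0, 0, 0], [0, 0, 0]]' --grip '[0.4, 0.4, 0.4, 0.4, 0.4, 0.4, 0.4, 0.4, 0.4, 0.4]'

```text
t: 2.9
tcp_pos: [0.5796, 0.1218, 0.2985]
ee_rot: [0.826, 0.563, 0.001, 0.0]
ft_force: [0.6, 0.7, 0.8]
finger_gap: 0.393
```

```bash
python3 - <<'E'
from h import *
s=get_state();p=get_image("wrist");save(p,"w0.png")
print({k:np.round(v,3).tolist() for k,v in s.items()});print(p["fovy"],np.round(p["mount"],3).tolist())
for k in("stem","crank","handle_mid","lock","lock_knob","foot_axis"):
    print(k,[(np.round(d["pixel"]).tolist(),round(d["p"],2)) for d in look_for(k,p)[:2]])
E
```

```text
{'t': 2.9, 'joints': [0.098, 0.184, 0.047, 1.431, 0.0, 0.472], 'joint_vel': [-0.721, 0.347, 0.39, 0.052, 0.002, -0.716], 'joint_torque': [2.441, -43.445, 29.272, 0.25, -0.108, 0.469], 'tcp_pos': [0.58, 0.122, 0.299], 'ee_rot': [0.826, 0.563, 0.001, 0.0], 'ft_force': [0.602, 0.728, 0.763], 'moment': [0.027, -0.024, 0.022], 'finger_gap': 0.393}
60.070063139346246 [[1.0, 0.001, -0.001, 0.0], [-0.001, 0.947, 0.323, -0.083], [0.001, -0.323, 0.947, -0.167], [0.0, 0.0, 0.0, 1.0]]
stem [([292.0, 237.0], 0.9)]
crank [([289.0, 236.0], 0.69)]
handle_mid [([268.0, 261.0], 0.72)]
lock [([349.0, 184.0], 0.95)]
lock_knob [([342.0, 192.0], 0.97), ([290.0, 236.0], 0.63)]
foot_axis [([152.0, 301.0], 0.77), ([349.0, 186.0], 0.59)]
```

View pics/w0.png

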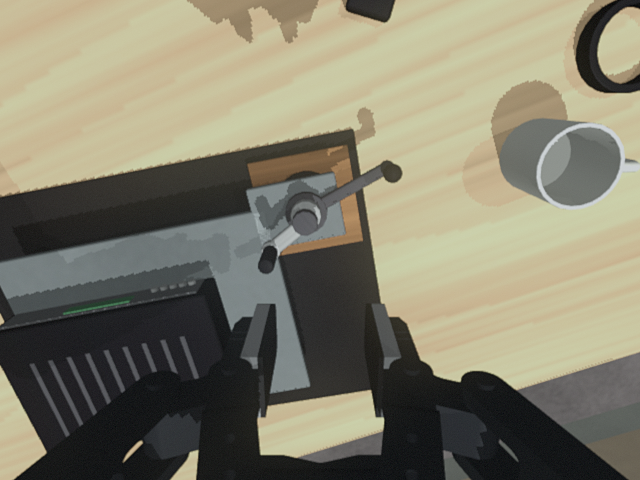

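```bash
python3 - <<'E'
from h import *
from scipy.optimize import least_squares
t=get_image("top");sd=get_image("side");w=get_image("wrist")
s={"tcp_pos":[0.5796,0.1218,0.2985],"ee_rot":[.826,.563,.001,0]}
g=lambda u,v:np.array([225+(u+.5)/3.636-.5,115+(v+.5)/3.636-.5])
k=lambda u,v:np.array([265+u/4,205+v/4])
def W(q,X):
    c,n=np.cos(q[2]),np.sin(q[2]);return np.array([q[0]+c*X[0]-n*X[1],q[1]+n*X[0]+c*X[1],.005+X[2]])
def knob(q):return W(q,(-.1+.09*np.cos(2-q[3]),.19+.09*np.sin(2-q[3]),.0935))
def han(q,dz):return W(q,(-.1+.042*np.cos(q[4]),.19-.042*np.sin(q[4]),q[5]+dz))
def res(q):
    A=W(q,(-.11,-.15,.055));B=W(q,(.11,.15,.055))
    return np.concatenate([proj(t,A)-g(677,438),proj(t,B)-g(272,90),proj(sd,A)-k(470,402),proj(w,B,s)-[309,388],
     proj(t,knob(q))-g(40,385),proj(w,knob(q),s)-[392,172],proj(sd,knob(q))-k(60,40),
     proj(w,han(q,.018),s)-[265,267],proj(w,han(q,-.018),s)-[274,248],proj(sd,han(q,.018))-k(213,40),proj(sd,han(q,-.018))-k(212,92),proj(t,han(q,.018))-g(229,322)])
r=least_squares(res,[.66,-.1,-.163,0,.95,.12],x_scale=.01,loss="soft_l1");q=r.x
print(np.round(q,4));print(np.round(res(q).reshape(-1,2),1).tolist())
print("axis",W(q,(-.1,.19,.075)),"han",han(q,0),"knob",knob(q))
ax=W(q,(-.1,.19,0))[:2]
print("hub top ray dist",[np.round(atz(w,[306,222],z,s)[:2]-ax,4) for z in(.1,.11,.12)])
print(get_state()["tcp_pos"],get_state()["ft_force"])
E
```

```text
[ 0.6643 -0.1055 -0.1753  0.088   1.0851  0.1126]
[[-0.1, 0.0], [0.9, -1.4], [-1.0, 0.0], [1.0, -1.0], [0.0, -1.1], [-0.6, 0.0], [-0.6, -0.7], [0.9, -3.0], [-3.4, 1.5], [-0.1, 0.4], [0.2, -0.4], [0.4, -2.2]]
axis [0.5989335  0.09906068 0.08      ] han [0.61176171 0.05906772 0.11758325] knob [0.58406657 0.18782426 0.0985    ]
hub top ray dist [array([-0.0001,  0.0011]), array([-0.0027,  0.0026]), array([-0.0054,  0.004 ])]
[0.57727182 0.12468178 0.29749584] [ 1.08879687  0.19115976 -0.26726527]
```

Call:
carry_out --delta_pos '[[0, 0, 0], [0, 0, 0], [0, 0, 0], [0, 0, 0], [0, 0, 0], [0, 0, 0], [0, 0, 0], [0, 0, 0], [0, 0, 0], [0, 0, 0]]' --angular '[[0, 0, -10], [0, 0, -10], [0, 0, -10], [0, 0, -10], [0, 0, -10], [0, 0, -10], [0, 0, -10], [0, 0, -10], [0, 0, -10], [0, 0, -10]]' --grip '[0.28, 0.28, 0.28, 0.28, 0.28, 0.28, 0.28, 0.28, 0.28, 0.28]'

```text
t: 4.65
tcp_pos: [0.5775, 0.1244, 0.2975]
ee_rot: [0.096, 0.995, 0.0, 0.0]
ft_force: [-0.2, -0.2, 0.3]
finger_gap: 0.279
```

Call:
carry_out --delta_pos '[[0, 0, 0], [0, 0, 0], [0, 0, 0], [-3, -14, 20], [-3, -15, 25], [-3, -15, 25], [-2, -15, 25], [-2, -14, 22], [0, 0, 0], [0, 0, 0]]' --angular '[[0, 0, -10], [0, 0, -10], [0, 0, -9.2], [0, 0, 0], [0, 0, 0], [0, 0, 0], [0, 0, 0], [0, 0, 0], [0, 0, 0], [0, 0, 0]]' --grip '[0.28, 0.28, 0.28, 0.28, 0.28, 0.28, 0.28, 0.28, 0.28, 0.28]'

```text
t: 5.9
tcp_pos: [0.6128, 0.0588, 0.1813]
ee_rot: [-0.155, 0.988, 0.0, 0.001]
ft_force: [0.7, 0.1, 0.1]
finger_gap: 0.284
```

```bash
python3 - <<'E'
from h import *
s=get_state();p=get_image("wrist");save(p,"w1.png")
print({k:np.round(v,4).tolist() for k,v in s.items()})
print("yaw",np.degrees(np.arctan2(*R.from_quat(s["ee_rot"]).as_matrix()[[1,0],0])))
for k in("stem","handle_mid","lock_knob"):
    print(k,[(np.round(d["pixel"]).tolist(),round(d["p"],2)) for d in look_for(k,p)[:2]])
for X in((.6118,.0591,.1356),(.6118,.0591,.0996),(.5989,.0991,.11),(.5841,.1878,.0985)): print(np.round(proj(p,X,s)))
E
```

```text
{'t': 5.9, 'joints': [-0.0095, 0.2733, -0.0861, 1.2105, 0.0003, -1.8916], 'joint_vel': [0.0016, -0.0107, 0.0158, -0.0019, -0.0032, -0.0022], 'joint_torque': [-0.2799, -42.8778, 28.3774, 0.0237, -0.0112, 0.0008], 'tcp_pos': [0.6128, 0.0588, 0.1813], 'ee_rot': [-0.155, 0.9879, 0.0001, 0.0005], 'ft_force': [0.7238, 0.1078, 0.0863], 'moment': [-0.054, -0.0338, 0.0149], 'finger_gap': 0.2844}
yaw -162.16402488372663
stem [([321.0, 272.0], 0.62)]
handle_mid [([322.0, 257.0], 0.59)]
lock_knob [([306.0, 348.0], 0.9)]
[322. 259.]
[322. 238.]
[322. 305.]
[304. 406.]
```

View pics/w1.png

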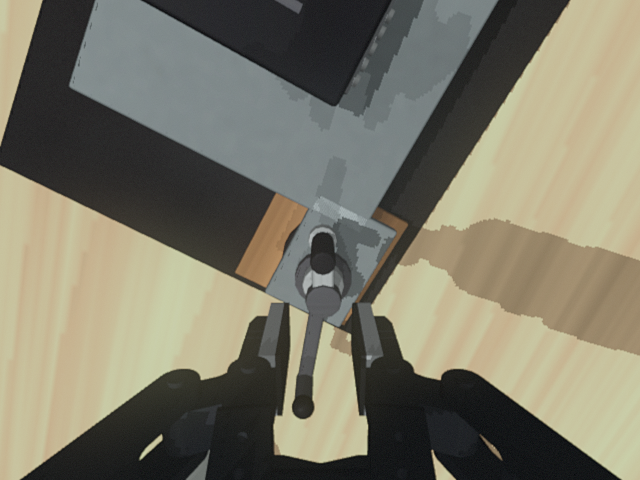

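Call:
carry_out --delta_pos '[[0, 0, 10], [0, 0, 15], [0, 0, 15], [0, 0, 15], [0, 0, 12], [0, 0, 9], [0, 0, 0], [0, 0, 0], [0, 0, 0], [0, 0, 0]]' --angular '[[0, 0, 0], [0, 0, 0], [0, 0, 0], [0, 0, 0], [0, 0, 0], [0, 0, 0], [0, 0, 0], [0, 0, 0], [0, 0, 0], [0, 0, 0]]' --grip '[0.28, 0.28, 0.28, 0.28, 0.28, 0.28, 0.28, 0.28, 0.28, 0.28]'

```text
t: 7.35
tcp_pos: [0.6131, 0.0579, 0.1049]
ee_rot: [-0.155, 0.988, -0.0, 0.001]
ft_force: [-1.0, -0.5, 0.3]
finger_gap: 0.28
```

```bash
cat >> h.py <<'E'
AX=np.array([.5989,.0991])
def rep(n=6):
    """tool yaw, TCP polar about the foot axis, mean force in tool axes over n periods"""
    F=[];M=[]
    for i in range(n):
        s=get_state();Rm=R.from_quat(s["ee_rot"]).as_matrix()
        F.append(Rm.T@np.array(s["ft_force"]));M.append(Rm.T@np.array(s["moment"]))
        if n>1:get_image("side")
    d=np.array(s["tcp_pos"])[:2]-AX
    print("t %.2f yaw %.1f r %.1fmm phi %.1f z %.4f gap %.3f j6 %.2f"%(s["t"],np.degrees(np.arctan2(Rm[1,0],Rm[0,0])),1e3*np.hypot(*d),np.degrees(np.arctan2(d[1],d[0])),s["tcp_pos"][2],s["finger_gap"],s["joints"][5]))
    print("F",np.mean(F,0).round(2),"sd",np.std(F,0).round(2),"M",np.mean(M,0).round(3),"sd",np.std(M,0).round(3))
E
python3 -c "from h import *;rep()"
```

```text
t 7.60 yaw -162.2 r 43.4mm phi -71.4 z 0.1044 gap 0.279 j6 -1.89
F [ 0.38  0.   -0.28] sd [0.74 0.41 0.25] M [0.005 0.008 0.008] sd [0.02  0.009 0.027]
```

Call:
carry_out --delta_pos '[[12, 0.8, 0.3], [7.3, 0.7, 0.3], [7.3, 0.7, 0.3], [7.3, 0.7, 0.3], [7.3, 0.7, 0.3], [7.3, 0.7, 0.3], [7.3, 0.7, 0.3], [7.3, 0.7, 0.3], [7.3, 0.7, 0.3], [7.3, 0.7, 0.3]]' --angular '[[0, 0, 10], [0, 0, 10], [0, 0, 10], [0, 0, 10], [0, 0, 10], [0, 0, 10], [0, 0, 10], [0, 0, 10], [0, 0, 10], [0, 0, 10]]' --grip '[0.28, 0.28, 0.28, 0.28, 0.28, 0.28, 0.28, 0.28, 0.28, 0.28]'

```text
t: 8.9
tcp_pos: [0.554, 0.0913, 0.1015]
ee_rot: [0.66, 0.751, -0.0, 0.0]
ft_force: [-0.7, -0.4, -0.3]
finger_gap: 0.281
```

```bash
python3 - <<'E'
from h import *
s=get_state();p=get_image("wrist");save(p,"w2.png");rep(4)
for k in("stem","handle_mid","lock_knob"):
    print(k,[(np.round(d["pixel"]).tolist(),round(d["p"],2)) for d in look_for(k,p)[:2]])
E
```

```text
t 9.10 yaw 98.0 r 45.6mm phi -170.3 z 0.1013 gap 0.281 j6 -0.09
F [-0.06 -0.09  0.12] sd [0.44 0.39 0.27] M [ 0.012 -0.008 -0.032] sd [0.041 0.021 0.024]Traceback (most recent call last):
  File "<stdin>", line 4, in <module>
ValueError: only the last four pictures can be asked about
```

View pics/w2.png

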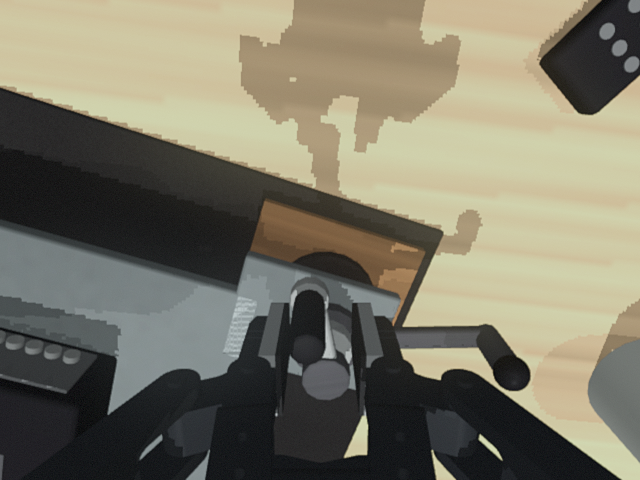

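Call:
carry_out --delta_pos '[[4, 0.5, 0.2], [4, 0.5, 0.2], [4, 0.5, 0.2], [4, 0.5, 0.2], [4, 0.5, 0.2], [4, 0.5, 0.1], [4, 0.5, 0.1], [4, 0.5, 0.1], [4, 0.4, 0.1], [4, 0.3, 0.1]]' --angular '[[0, 0, 5.5], [0, 0, 5.5], [0, 0, 5.5], [0, 0, 5.5], [0, 0, 5.5], [0, 0, 5.5], [0, 0, 5.5], [0, 0, 5.5], [0, 0, 5.5], [0, 0, 5.5]]' --grip '[0.28, 0.28, 0.28, 0.28, 0.28, 0.28, 0.28, 0.28, 0.28, 0.28]'

```text
t: 10.4
tcp_pos: [0.5693, 0.1266, 0.0996]
ee_rot: [0.931, 0.364, -0.0, 0.0]
ft_force: [-1.4, -0.7, -0.8]
finger_gap: 0.277
```

```bash
python3 -c "
from h import *
rep(1);rep(6)"
```

```text
t 10.40 yaw 42.7 r 40.4mm phi 137.1 z 0.0996 gap 0.277 j6 0.93
F [-1.49 -0.38  0.81] sd [0. 0. 0.] M [ 0.027 -0.182 -0.005] sd [0. 0. 0.]
t 10.65 yaw 42.9 r 40.3mm phi 136.6 z 0.0998 gap 0.279 j6 0.93
F [-0.07 -0.1   0.19] sd [0.7  0.55 0.64] M [ 0.002 -0.024 -0.003] sd [0.027 0.071 0.017]
```

Call:
carry_out --delta_pos '[[1.5, 0, 0.1], [1.5, 0, 0], [1.5, 0, 0.1], [1.5, 0, 0], [1.5, 0, 0.1], [1.5, 0, 0], [1.5, 0, 0.1], [1.5, 0, 0], [1.5, 0, 0.1], [1.5, 0, 0.1]]' --angular '[[0, 0, 2], [0, 0, 2], [0, 0, 2], [0, 0, 2], [0, 0, 2], [0, 0, 2], [0, 0, 2], [0, 0, 2], [0, 0, 2], [0, 0, 2]]' --grip '[0.28, 0.28, 0.28, 0.28, 0.28, 0.28, 0.28, 0.28, 0.28, 0.28]'

```text
t: 11.95
tcp_pos: [0.582, 0.1354, 0.0992]
ee_rot: [0.981, 0.196, 0.0, -0.0]
ft_force: [-0.4, -1.4, 0.4]
finger_gap: 0.282
```

```bash
cat >> h.py <<'E'
def seq(n=4):
    for i in range(n):
        s=get_state();Rm=R.from_quat(s["ee_rot"]).as_matrix();m=Rm.T@np.array(s["moment"]);f=Rm.T@np.array(s["ft_force"]);print("My %.3f Mz %.3f Fx %.2f Fy %.2f Fz %.2f"%(m[1],m[2],*f),end=" | ")
        if i<n-1:get_image("side")
    print();rep(1)
E
python3 -c "
from h import *
seq()"
```

```text
My -0.122 Mz -0.008 Fx -0.85 Fy 1.13 Fz -0.44 | My -0.074 Mz -0.011 Fx -0.23 Fy -0.55 Fz -0.64 | My -0.011 Mz 0.033 Fx -0.10 Fy -1.16 Fz 1.13 | My 0.006 Mz 0.012 Fx -0.08 Fy -0.04 Fz 0.11 | 
t 12.10 yaw 22.8 r 39.9mm phi 114.8 z 0.0993 gap 0.281 j6 1.29
F [-0.08 -0.04  0.11] sd [0. 0. 0.] M [-0.012  0.006  0.012] sd [0. 0. 0.]
```

Call:
carry_out --delta_pos '[[1.5, -0.1, 0.1], [1.5, -0.1, 0], [1.5, -0.1, 0.1], [1.5, -0.1, 0], [1.5, -0.1, 0.1], [1.5, -0.1, 0], [1.5, -0.1, 0.1], [1.5, -0.1, 0], [1.5, -0.1, 0.1], [1.5, -0.1, 0.1]]' --angular '[[0, 0, 2], [0, 0, 2], [0, 0, 2], [0, 0, 2], [0, 0, 2], [0, 0, 2], [0, 0, 2], [0, 0, 2], [0, 0, 2], [0, 0, 2]]' --grip '[0.28, 0.28, 0.28, 0.28, 0.28, 0.28, 0.28, 0.28, 0.28, 0.28]'

```text
t: 13.35
tcp_pos: [0.5963, 0.1399, 0.0986]
ee_rot: [1.0, 0.023, -0.0, -0.0]
ft_force: [-1.2, -0.6, 1.4]
finger_gap: 0.282
```

```bash
python3 -c "
from h import *
seq(2)"
```

```text
My -0.214 Mz -0.004 Fx -1.23 Fy 0.59 Fz -1.40 | My -0.236 Mz -0.020 Fx -0.22 Fy 0.35 Fz -0.63 | 
t 13.40 yaw 2.6 r 40.9mm phi 93.4 z 0.0986 gap 0.284 j6 1.65
F [-0.22  0.35 -0.63] sd [0. 0. 0.] M [ 0.011 -0.236 -0.02 ] sd [0. 0. 0.]
```

Call:
carry_out --delta_pos '[[1.5, -0.1, 0.1], [1.5, -0.1, 0], [1.5, -0.1, 0.1], [1.5, -0.1, 0], [1.5, -0.1, 0.1], [1.5, -0.1, 0], [1.5, -0.1, 0.1], [1.5, -0.1, 0], [1.5, -0.1, 0.1], [1.5, -0.1, 0.1]]' --angular '[[0, 0, 2], [0, 0, 2], [0, 0, 2], [0, 0, 2], [0, 0, 2], [0, 0, 2], [0, 0, 2], [0, 0, 2], [0, 0, 2], [0, 0, 2]]' --grip '[0.28, 0.28, 0.28, 0.28, 0.28, 0.28, 0.28, 0.28, 0.28, 0.28]'

```text
t: 14.65
tcp_pos: [0.6112, 0.1392, 0.098]
ee_rot: [0.989, -0.151, -0.0, -0.0]
ft_force: [-2.2, -0.5, 1.5]
finger_gap: 0.282
```

```bash
python3 -c "
from h import *
seq(2)"
```

```text
My -0.376 Mz -0.025 Fx -1.94 Fy 1.08 Fz -1.49 | My -0.348 Mz -0.024 Fx -1.06 Fy 0.28 Fz -0.31 | 
t 14.70 yaw -17.4 r 42.0mm phi 72.6 z 0.0981 gap 0.281 j6 2.00
F [-1.06  0.28 -0.31] sd [0. 0. 0.] M [ 0.031 -0.348 -0.024] sd [0. 0. 0.]
```

Call:
carry_out --delta_pos '[[1.1, 0, 0.1], [1.1, 0, 0], [1.1, 0, 0.1], [1.1, 0, 0], [1.1, 0, 0.1], [1.1, 0, 0], [1.1, 0, 0.1], [1.1, 0, 0], [1.1, 0, 0], [1.1, 0, 0]]' --angular '[[0, 0, 1.5], [0, 0, 1.5], [0, 0, 1.5], [0, 0, 1.5], [0, 0, 1.5], [0, 0, 1.5], [0, 0, 1.5], [0, 0, 1.5], [0, 0, 1.5], [0, 0, 1.5]]' --grip '[0.28, 0.28, 0.28, 0.28, 0.28, 0.28, 0.28, 0.28, 0.28, 0.28]'

```text
t: 15.95
tcp_pos: [0.6211, 0.1348, 0.0976]
ee_rot: [0.961, -0.278, -0.0, -0.0]
ft_force: [-2.4, -0.0, 1.1]
finger_gap: 0.277
```

```bash
python3 -c "
from h import *
seq(5)"
```

```text
My -0.519 Mz -0.022 Fx -2.01 Fy 1.30 Fz -1.09 | My -0.472 Mz -0.014 Fx -2.61 Fy 0.56 Fz -1.28 | My -0.444 Mz 0.017 Fx -2.36 Fy -0.46 Fz -0.96 | My -0.418 Mz 0.048 Fx -2.12 Fy -0.90 Fz -1.14 | My -0.377 Mz -0.037 Fx -2.18 Fy -0.19 Fz -0.53 | 
t 16.15 yaw -32.2 r 42.0mm phi 57.9 z 0.0976 gap 0.283 j6 2.25
F [-2.18 -0.19 -0.53] sd [0. 0. 0.] M [-0.014 -0.377 -0.037] sd [0. 0. 0.]
```

Call:
carry_out --delta_pos '[[-3, 0, 0], [-2.5, 0, 0], [0, 0, 0], [0, 0, 0], [0, 0, 0], [0, 0, -5], [0, 0, -12], [0, 0, -13], [0, 0, -13], [0, 0, -12]]' --angular '[[0, 0, 0], [0, 0, 0], [0, 0, 0], [0, 0, 0], [0, 0, 0], [0, 0, 0], [0, 0, 0], [0, 0, 0], [0, 0, 0], [0, 0, 0]]' --grip '[0.28, 0.28, 0.28, 0.28, 0.28, 0.28, 0.28, 0.28, 0.28, 0.28]'

```text
t: 17.4
tcp_pos: [0.6169, 0.1377, 0.1541]
ee_rot: [0.961, -0.277, 0.001, -0.0]
ft_force: [-0.1, 0.2, 0.1]
finger_gap: 0.282
```

Call:
carry_out --delta_pos '[[-10, -5, -3], [-14, -7, 0], [-14, -7, 0], [-12, -6, 0], [-6, -2.5, 0], [0, 0, 0], [0, 0, 0], [0, 0, 0], [0, 0, 0], [0, 0, 0]]' --angular '[[0, 0, 0], [0, 0, 0], [0, 0, 0], [0, 0, 0], [0, 0, 0], [0, 0, -10], [0, 0, -10], [0, 0, -10], [0, 0, -10], [0, 0, -1.7]]' --grip '[0.36, 0.36, 0.36, 0.36, 0.36, 0.36, 0.36, 0.36, 0.36, 0.36]'

```text
t: 18.65
tcp_pos: [0.5837, 0.1908, 0.1555]
ee_rot: [0.997, 0.082, -0.0, 0.0]
ft_force: [0.7, -0.3, 0.2]
finger_gap: 0.36
```

```bash
python3 - <<'E'
from h import *
get_image("side")
s=get_state();p=get_image("wrist");save(p,"w3.png")
for k in("stem","handle_mid","lock_knob"):
    print(k,[(np.round(d["pixel"]).tolist(),round(d["p"],2)) for d in look_for(k,p)[:2]])
for n,X in(("knob",(.5841,.1878,.0985)),("hub",(.5989,.0991,.1))): print(n,np.round(proj(p,X,s)))
rep(1);print(s["tcp_pos"])
E
```

```text
stem [([334.0, 361.0], 0.63)]
handle_mid [([356.0, 360.0], 0.92)]
lock_knob [([317.0, 293.0], 0.63)]
knob [319. 254.]
hub [319. 385.]
t 18.90 yaw 9.4 r 92.9mm phi 99.4 z 0.1556 gap 0.358 j6 1.62
F [-0.74 -0.53 -0.97] sd [0. 0. 0.] M [-0.005  0.043 -0.005] sd [0. 0. 0.]
[0.5836939  0.19082873 0.15548935]
```

View pics/w3.png

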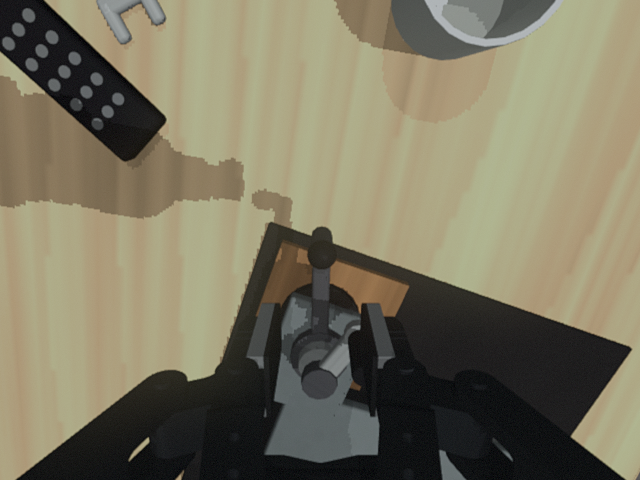

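Call:
carry_out --delta_pos '[[0, 0, 12], [0, 0, 16], [0, 0, 16], [0, 0, 16], [0, 0, 12], [0, 0, 3.5], [0, 0, 0], [0, 0, 0], [2, 0, 0], [4, 0, 0]]' --angular '[[0, 0, 0], [0, 0, 0], [0, 0, 0], [0, 0, 0], [0, 0, 0], [0, 0, 0], [0, 0, 0], [0, 0, 0], [0, 0, 0], [0, 0, 0]]' --grip '[0.36, 0.36, 0.36, 0.36, 0.36, 0.36, 0.36, 0.36, 0.36, 0.36]'

```text
t: 20.15
tcp_pos: [0.5902, 0.1919, 0.0806]
ee_rot: [0.997, 0.083, 0.0, -0.0]
ft_force: [-0.6, -0.5, 0.3]
finger_gap: 0.357
```

```bash
python3 -c "
from h import *
seq(3)"
```

```text
My -0.005 Mz -0.018 Fx -0.68 Fy 0.41 Fz -0.30 | My 0.024 Mz -0.003 Fx 0.94 Fy -1.16 Fz 0.13 | My -0.002 Mz 0.051 Fx -0.64 Fy 0.33 Fz -1.03 | 
t 20.25 yaw 9.5 r 93.2mm phi 95.1 z 0.0805 gap 0.359 j6 1.62
F [-0.64  0.33 -1.03] sd [0. 0. 0.] M [-0.    -0.002  0.051] sd [0. 0. 0.]
```

Call:
carry_out --delta_pos '[[8, 0.4, 0], [8, 0.4, 0], [8, 0.4, 0], [8, 0.4, 0], [8, 0.4, 0], [8, 0.4, 0], [8, 0.4, 0], [8, 0.4, 0], [8, 0.4, 0], [8, 0.4, 0]]' --angular '[[0, 0, 5], [0, 0, 5], [0, 0, 5], [0, 0, 5], [0, 0, 5], [0, 0, 5], [0, 0, 5], [0, 0, 5], [0, 0, 5], [0, 0, 5]]' --grip '[0.36, 0.36, 0.36, 0.36, 0.36, 0.36, 0.36, 0.36, 0.36, 0.36]'

```text
t: 21.5
tcp_pos: [0.6635, 0.1704, 0.08]
ee_rot: [0.938, -0.348, -0.001, 0.0]
ft_force: [-2.3, 0.8, 0.9]
finger_gap: 0.366
```

```bash
python3 -c "
from h import *
seq(3)"
```

```text
My -0.368 Mz -0.018 Fx -2.25 Fy 0.94 Fz -0.88 | My -0.252 Mz -0.013 Fx -1.55 Fy -0.02 Fz -1.13 | My -0.113 Mz 0.025 Fx 0.22 Fy 0.16 Fz -0.41 | 
t 21.60 yaw -40.5 r 96.6mm phi 47.3 z 0.0801 gap 0.358 j6 2.43
F [ 0.22  0.16 -0.41] sd [0. 0. 0.] M [-0.116 -0.113  0.025] sd [0. 0. 0.]
```

Call:
carry_out --delta_pos '[[2.3, 0.5, 0], [2.3, 0.5, 0], [2.3, 0.5, 0], [2.3, 0.5, 0], [2.3, 0.5, 0], [2.3, 0.5, 0], [2.3, 0.5, 0], [2.3, 0.5, 0], [2.3, 0.2, 0], [2.3, 0.2, 0]]' --angular '[[0, 0, 1.4], [0, 0, 1.4], [0, 0, 1.4], [0, 0, 1.4], [0, 0, 1.4], [0, 0, 1.4], [0, 0, 1.4], [0, 0, 1.4], [0, 0, 1.4], [0, 0, 1.4]]' --grip '[0.36, 0.36, 0.36, 0.36, 0.36, 0.36, 0.36, 0.36, 0.36, 0.36]'

```text
t: 22.85
tcp_pos: [0.6774, 0.1508, 0.0804]
ee_rot: [0.889, -0.459, 0.0, -0.0]
ft_force: [0.8, 2.2, 2.1]
finger_gap: 0.354
```

```bash
python3 -c "
from h import *
seq(3)"
```

```text
My -0.465 Mz 0.091 Fx -1.32 Fy -1.89 Fz -2.07 | My -0.364 Mz 0.096 Fx -1.11 Fy -2.70 Fz -2.74 | My -0.279 Mz 0.059 Fx -1.07 Fy -2.89 Fz -2.89 | 
t 22.95 yaw -54.6 r 93.9mm phi 33.2 z 0.0804 gap 0.355 j6 2.65
F [-1.07 -2.89 -2.89] sd [0. 0. 0.] M [ 0.524 -0.279  0.059] sd [0. 0. 0.]
```

```bash
python3 - <<'E'
from h import *
w=get_image("wrist")["image"];d=get_image("side")["image"][170:290,260:420]
a=np.hstack([cv2.resize(w,(400,300)),cv2.resize(d,(400,300),interpolation=cv2.INTER_CUBIC)])
cv2.imwrite("pics/w4.png",a[:,:,::-1]);seq(1)
E
```

```text
My -0.227 Mz 0.037 Fx -0.55 Fy -2.24 Fz -3.19 | 
t 23.05 yaw -54.5 r 93.7mm phi 33.3 z 0.0803 gap 0.363 j6 2.65
F [-0.55 -2.24 -3.19] sd [0. 0. 0.] M [ 0.378 -0.227  0.037] sd [0. 0. 0.]
```

View pics/w4.png

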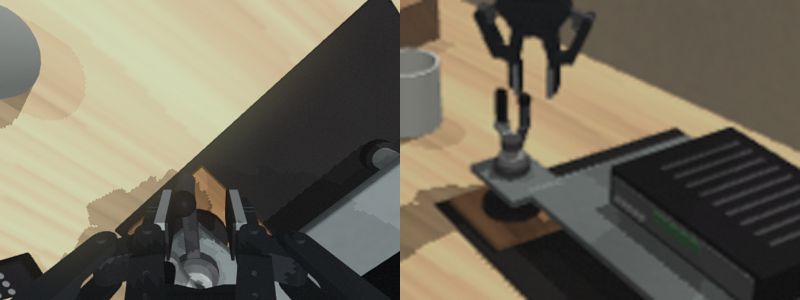

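Call:
carry_out --delta_pos '[[0, -1, 0], [0, -1, 0], [0, -1, -1], [0, 0, -1], [0, 0, 0], [0, 0, 0], [0, 0, 0], [0, 0, 0], [0, 0, 0], [0, 0, 0]]' --angular '[[0, 0, 0], [0, 0, 0], [0, 0, 0], [0, 0, 0], [0, 0, 0], [0, 0, 0], [0, 0, 0], [0, 0, 0], [0, 0, 0], [0, 0, 0]]' --grip '[0.36, 0.36, 0.36, 0.36, 0.36, 0.36, 0.36, 0.36, 0.36, 0.36]'

```text
t: 24.3
tcp_pos: [0.6793, 0.1525, 0.0821]
ee_rot: [0.889, -0.458, 0.0, -0.0]
ft_force: [0.6, -0.0, -0.7]
finger_gap: 0.355
```

```bash
python3 - <<'E'
from h import *
s=get_state();p=get_image("wrist")
print([(d["pixel"],d["p"]) for d in look_for("lock_knob",p)[:2]])
for q in (.9,1.0,1.1,1.2):
    a=2-q-.1753;print(q,proj(p,[AX[0]+.09*np.cos(a),AX[1]+.09*np.sin(a),.0985],s).round())
cv2.imwrite("pics/w5.png",cv2.resize(p["image"][240:400,220:420],(800,640))[:600,:,::-1])
rep(6)
E
```

```text
[([302.8, 366.5], 0.6)]
0.9 [246. 335.]
1.0 [267. 330.]
1.1 [288. 327.]
1.2 [310. 326.]
t 24.65 yaw -54.5 r 96.6mm phi 33.6 z 0.0821 gap 0.360 j6 2.65
F [ 0.34 -0.03 -0.37] sd [0.39 0.43 0.36] M [-0.01   0.02  -0.018] sd [0.036 0.024 0.02 ]
```

View pics/w5.png

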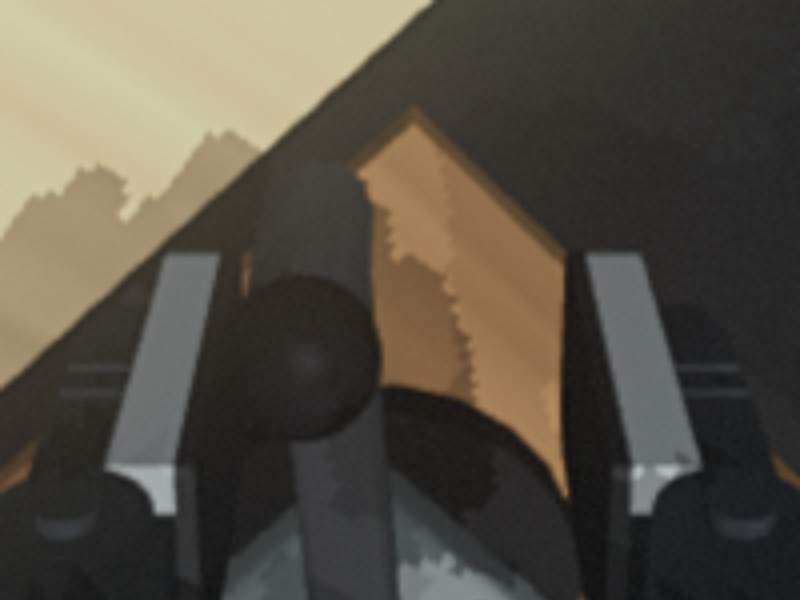

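Call:
carry_out --delta_pos '[[0.8, 0, 0], [0.8, 0, 0], [0.8, 0, 0], [0.8, 0, 0], [0.8, 0, 0], [0.8, 0, 0], [0.8, 0, 0], [0.8, 0, 0], [0.8, 0, 0], [0.8, 0, 0]]' --angular '[[0, 0, 0.5], [0, 0, 0.5], [0, 0, 0.5], [0, 0, 0.5], [0, 0, 0.5], [0, 0, 0.5], [0, 0, 0.5], [0, 0, 0.5], [0, 0, 0.5], [0, 0, 0.5]]' --grip '[0.36, 0.36, 0.36, 0.36, 0.36, 0.36, 0.36, 0.36, 0.36, 0.36]'

```text
t: 25.95
tcp_pos: [0.6838, 0.1459, 0.0822]
ee_rot: [0.868, -0.497, 0.0, -0.0]
ft_force: [-0.2, 0.3, 1.5]
finger_gap: 0.361
```

```bash
python3 - <<'E'
from h import *
seq(4);rep(1)
E
```

```text
My -0.263 Mz 0.032 Fx -0.39 Fy -0.02 Fz -1.48 | My -0.195 Mz 0.025 Fx -0.68 Fy 0.17 Fz -2.11 | My -0.202 Mz -0.024 Fx -0.14 Fy -0.80 Fz -0.79 | My -0.158 Mz 0.008 Fx -0.26 Fy 0.61 Fz -0.68 | 
t 26.10 yaw -59.5 r 97.0mm phi 28.8 z 0.0822 gap 0.360 j6 2.73
F [-0.26  0.61 -0.68] sd [0. 0. 0.] M [ 0.084 -0.158  0.008] sd [0. 0. 0.]
t 26.10 yaw -59.5 r 97.0mm phi 28.8 z 0.0822 gap 0.360 j6 2.73
F [-0.26  0.61 -0.68] sd [0. 0. 0.] M [ 0.084 -0.158  0.008] sd [0. 0. 0.]
```

Call:
carry_out --delta_pos '[[0.6, 0.1, 0], [0.6, 0.1, 0], [0.6, 0.1, 0], [0.6, 0.1, 0], [0.6, 0.1, 0], [0.6, 0.1, 0], [0.6, 0, 0], [0.6, 0, 0], [0.6, 0, 0], [0.6, 0, 0]]' --angular '[[0, 0, 0.4], [0, 0, 0.4], [0, 0, 0.4], [0, 0, 0.4], [0, 0, 0.4], [0, 0, 0.4], [0, 0, 0.4], [0, 0, 0.4], [0, 0, 0.4], [0, 0, 0.4]]' --grip '[0.36, 0.36, 0.36, 0.36, 0.36, 0.36, 0.36, 0.36, 0.36, 0.36]'

```text
t: 27.35
tcp_pos: [0.6861, 0.14, 0.0819]
ee_rot: [0.85, -0.527, 0.0, 0.0]
ft_force: [-0.1, 0.1, 0.7]
finger_gap: 0.357
```

```bash
python3 - <<'E'
from h import *
s=get_state();p=get_image("wrist")
print([(d["pixel"],d["p"]) for d in look_for("lock_knob",p)[:2]])
for q in (1.1,1.2,1.3):
    a=2-q-.1753;print(q,proj(p,[AX[0]+.09*np.cos(a),AX[1]+.09*np.sin(a),.0985],s).round())
m=R.from_quat(s["ee_rot"]).as_matrix().T@np.array(s["moment"]);print("M0",m)
save(p,"w6.png");seq(4)
# ball: darkest blob right of the left pad, row profile
g=cv2.cvtColor(p["image"],cv2.COLOR_RGB2GRAY);print(g[325:335,260:340:2].mean(0).round().astype(int).tolist())
E
```

```text
[([16.2, 153.4], 0.65), ([293.3, 388.7], 0.6)]
1.1 [258. 333.]
1.2 [279. 329.]
1.3 [300. 327.]
M0 [-0.03248982 -0.09606646 -0.01021522]
My -0.051 Mz 0.022 Fx -0.65 Fy -0.25 Fz 0.17 | My -0.017 Mz 0.057 Fx 0.05 Fy -0.42 Fz -1.22 | My 0.025 Mz 0.014 Fx -0.02 Fy -0.68 Fz -0.39 | My -0.004 Mz -0.011 Fx 0.75 Fy 0.06 Fz -0.60 | 
t 27.60 yaw -63.5 r 96.3mm phi 25.2 z 0.0820 gap 0.361 j6 2.79
F [ 0.75  0.06 -0.6 ] sd [0. 0. 0.] M [-0.014 -0.004 -0.011] sd [0. 0. 0.]
[121, 121, 120, 121, 105, 49, 47, 44, 43, 42, 42, 41, 81, 101, 100, 94, 81, 71, 100, 105, 104, 106, 107, 108, 109, 110, 111, 112, 111, 111, 111, 110, 110, 104, 92, 90, 90, 90, 89, 88]
```

View pics/w6.png

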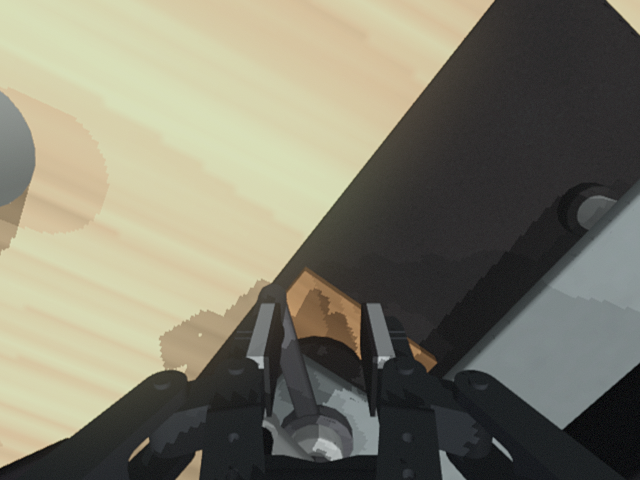

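```bash
python3 - <<'E'
from h import *
s=get_state();p=get_image("wrist")
for n,u,z in(("ball?",(272,291),.0985),("ball?",(272,291),.08),("hub",(318,418),.075),("armmid",(290,340),.0675)):
    X=atz(p,u,z,s);d=X[:2]-AX;print(n,X.round(4),"r",np.hypot(*d).round(4),"phi",np.degrees(np.arctan2(d[1],d[0])).round(1),"lock",2-.1753-np.arctan2(d[1],d[0]))
    Y=R.from_quat(s["ee_rot"]).as_matrix().T@(X-np.array(s["tcp_pos"]));print("  tool",Y.round(4))
print("axis base px",proj(p,[*AX,.08],s),"handle",proj(p,[AX[0]+.042*np.cos(1.13),AX[1]+.042*np.sin(1.13),.128],s))
# side view prediction check for plate corner / knob
t=get_image("side");save(t,"s7.png")
for k in("lock_knob","handle_mid","stand"): print(k,[(d["pixel"],d["p"]) for d in look_for(k,t)[:2]])
for q in(1.0,1.1,1.2):
    a=2-q-.1753;print(q,proj(t,[AX[0]+.09*np.cos(a),AX[1]+.09*np.sin(a),.0985]).round(1))
E
```

```text
ball? [0.6864 0.1614 0.0985] r 0.1074 phi 35.4 lock 1.2062820862410697
  tool [-0.0189 -0.0098 -0.0165]
ball? [0.6773 0.1594 0.08  ] r 0.0989 phi 37.6 lock 1.1686471946974324
  tool [-0.0212 -0.0008  0.002 ]
hub [0.6189 0.1073 0.075 ] r 0.0217 phi 22.3 lock 1.4352552614901914
  tool [-0.0006  0.0747  0.007 ]
armmid [0.6503 0.1387 0.0675] r 0.0649 phi 37.6 lock 1.1677232508878055
  tool [-0.0147  0.0327  0.0145]
axis base px [315.00932367 458.09761044] handle [246.87215877 493.68039368]
lock_knob [([302.7, 232.3], 0.71), ([305.6, 218.4], 0.66)]
handle_mid []
stand []
1.0 [305.5 208.5]
1.1 [308.7 208.6]
1.2 [311.8 208.8]
```

Call:
carry_out --delta_pos '[[0, -2, 0], [0, -3, 0], [0, -3, 0], [0, -3, 0], [0, 0, -8], [0, 0, -14], [0, 0, -16], [0, 0, -16], [0, 0, -16], [0, 0, -5]]' --angular '[[0, 0, 0], [0, 0, 0], [0, 0, 0], [0, 0, 0], [0, 0, 0], [0, 0, 0], [0, 0, 0], [0, 0, 0], [0, 0, 0], [0, 0, 0]]' --grip '[0.36, 0.36, 0.36, 0.36, 0.36, 0.36, 0.36, 0.36, 0.36, 0.36]'

```text
t: 29.1
tcp_pos: [0.697, 0.1453, 0.1594]
ee_rot: [0.85, -0.526, 0.001, -0.001]
ft_force: [0.4, -0.2, -0.9]
finger_gap: 0.357
```

```bash
python3 - <<'E'
from h import *
get_image("side");get_image("side")
s=get_state();p=get_image("wrist");save(p,"w7.png")
print([(d["pixel"],d["p"]) for d in look_for("lock_knob",p)[:2]],s["tcp_pos"])
for q in(1.,1.1,1.2):
    a=2-q-.1753;print(q,proj(p,[AX[0]+.09*np.cos(a),AX[1]+.09*np.sin(a),.0985],s).round())
print("hub",proj(p,[*AX,.1],s))
# composite: wrist lower area + top crop
t=get_image("top");a=cv2.resize(p["image"][200:480,160:480],(400,350));b=cv2.resize(t["image"][170:270,240:354],(400,350),interpolation=cv2.INTER_CUBIC)
cv2.imwrite("pics/w8.png",np.hstack([a,b])[:,:,::-1])
E
```

```text
[([296.2, 311.5], 0.73), ([26.6, 384.0], 0.64)] [0.69648992 0.14524277 0.1582299 ]
1.0 [262. 286.]
1.1 [276. 282.]
1.2 [291. 279.]
hub [315.83697503 402.32331912]
```

View pics/w8.png

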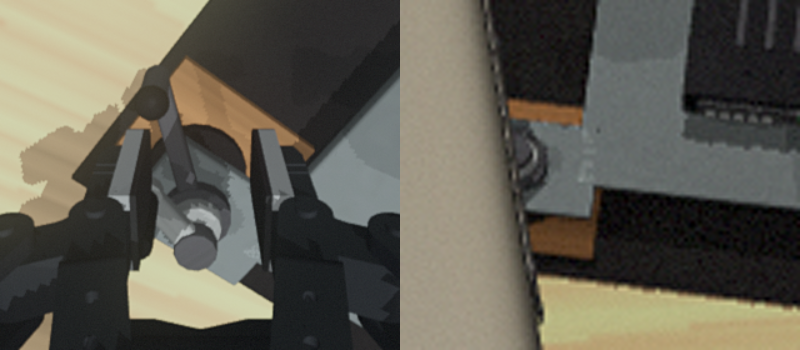

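Call:
carry_out --delta_pos '[[-11, 10, 0], [-12, 10.4, 0], [0, 0, 0], [0, 0, 12], [0, 0, 16], [0, 0, 16], [0, 0, 16], [0, 0, 12], [0, 0, 5], [0, 0, 0]]' --angular '[[0, 0, -5.7], [0, 0, 0], [0, 0, -5.8], [0, 0, 0], [0, 0, 0], [0, 0, 0], [0, 0, 0], [0, 0, 0], [0, 0, 0], [0, 0, 0]]' --grip '[0.36, 0.36, 0.36, 0.36, 0.36, 0.36, 0.36, 0.36, 0.36, 0.36]'

```text
t: 30.6
tcp_pos: [0.6668, 0.1551, 0.0797]
ee_rot: [0.899, -0.439, -0.0, 0.0]
ft_force: [-0.8, 0.3, 1.0]
finger_gap: 0.361
```

```bash
python3 - <<'E'
from h import *
seq(3)
s=get_state();p=get_image("wrist")
X=np.array([AX[0]+.09*np.cos(.695),AX[1]+.09*np.sin(.695),.0985]);print("ball px",proj(p,X,s).round(),"tool",(R.from_quat(s["ee_rot"]).as_matrix().T@(X-s["tcp_pos"])).round(4))
g=cv2.cvtColor(p["image"],cv2.COLOR_RGB2GRAY);r=int(proj(p,X,s)[1])
print(g[r-2:r+3,256:384:3].mean(0).round().astype(int).tolist())
E
```

```text
My -0.001 Mz 0.017 Fx -0.69 Fy 0.46 Fz -0.95 | My 0.040 Mz -0.011 Fx -0.14 Fy 0.32 Fz 0.11 | My 0.022 Mz -0.027 Fx 0.76 Fy 0.23 Fz -0.78 | 
t 30.70 yaw -52.0 r 88.6mm phi 39.3 z 0.0808 gap 0.358 j6 2.61
F [ 0.76  0.23 -0.78] sd [0. 0. 0.] M [ 0.021  0.022 -0.027] sd [0. 0. 0.]
ball px [317. 311.] tool [-0.0008 -0.0014 -0.0177]
[53, 86, 112, 112, 111, 113, 48, 48, 68, 100, 99, 99, 98, 98, 36, 39, 41, 42, 43, 45, 48, 49, 45, 41, 40, 38, 36, 71, 139, 124, 123, 120, 118, 117, 119, 40, 33, 53, 109, 107, 107, 108, 110]
```

Call:
carry_out --delta_pos '[[2, 0, 0], [2, 0, 0], [2, 0, 0], [1.2, 0, 0], [1.2, 0, 0], [1.2, 0, 0], [1.2, 0, 0], [1.2, 0.1, 0], [1.2, 0.1, 0], [1.2, 0.1, 0]]' --angular '[[0, 0, 0.8], [0, 0, 0.8], [0, 0, 0.8], [0, 0, 0.8], [0, 0, 0.8], [0, 0, 0.8], [0, 0, 0.8], [0, 0, 0.8], [0, 0, 0.8], [0, 0, 0.8]]' --grip '[0.36, 0.36, 0.36, 0.36, 0.36, 0.36, 0.36, 0.36, 0.36, 0.36]'

```text
t: 32.0
tcp_pos: [0.6749, 0.1432, 0.0801]
ee_rot: [0.866, -0.501, -0.0, -0.0]
ft_force: [-0.8, 1.7, 0.2]
finger_gap: 0.36
```

```bash
cat >> h.py <<'E'
def prof():
    s=get_state();p=get_image("wrist")
    g=cv2.cvtColor(p["image"],cv2.COLOR_RGB2GRAY);print(g[309:314,256:384:3].mean(0).round().astype(int).tolist())
    for q in(1.0,1.1,1.2,1.3):
        a=2-q-.1753;print(q,proj(p,[AX[0]+.09*np.cos(a),AX[1]+.09*np.sin(a),.0985],s).round(),end=" ")
E
python3 -c "
from h import *
seq(4);prof()"
```

```text
My -0.366 Mz -0.003 Fx -1.89 Fy -0.18 Fz -0.17 | My -0.339 Mz 0.004 Fx -1.84 Fy -0.54 Fz -0.97 | My -0.255 Mz 0.044 Fx -1.90 Fy -0.10 Fz -0.01 | My -0.270 Mz -0.049 Fx -1.48 Fy -0.36 Fz 0.03 | 
t 32.15 yaw -60.0 r 87.9mm phi 30.1 z 0.0802 gap 0.360 j6 2.73
F [-1.48 -0.36  0.03] sd [0. 0. 0.] M [ 0.025 -0.27  -0.049] sd [0. 0. 0.]
[56, 105, 121, 120, 121, 122, 48, 48, 47, 48, 47, 48, 51, 56, 54, 47, 45, 43, 43, 37, 97, 109, 108, 110, 117, 109, 121, 130, 130, 127, 126, 125, 125, 127, 127, 41, 34, 49, 117, 116, 116, 116, 101]
1.0 [253. 319.] 1.1 [275. 314.] 1.2 [297. 311.] 1.3 [319. 310.]
```

Call:
carry_out --delta_pos '[[0.8, 0, 0], [0.8, 0, 0], [0.8, 0, 0], [0.8, 0, 0], [0.8, 0, 0], [0.8, 0, 0], [0.8, 0, 0], [0.8, 0, 0], [0, 0, 0], [0, 0, 0]]' --angular '[[0, 0, 0.5], [0, 0, 0.5], [0, 0, 0.5], [0, 0, 0.5], [0, 0, 0.5], [0, 0, 0.5], [0, 0, 0.5], [0, 0, 0.5], [0, 0, 0], [0, 0, 0]]' --grip '[0.36, 0.36, 0.36, 0.36, 0.36, 0.36, 0.36, 0.36, 0.36, 0.36]'

```text
t: 33.45
tcp_pos: [0.6762, 0.1402, 0.0809]
ee_rot: [0.848, -0.529, -0.003, -0.001]
ft_force: [-6.9, 7.4, 5.5]
finger_gap: 0.36
```

```bash
python3 -c "
from h import *
seq(4);prof()"
```

```text
My -2.084 Mz 0.055 Fx -9.73 Fy 2.89 Fz -5.46 | My -2.043 Mz -0.025 Fx -9.39 Fy 2.07 Fz -5.53 | My -2.027 Mz -0.063 Fx -9.37 Fy 2.07 Fz -5.72 | My -2.081 Mz -0.081 Fx -9.67 Fy 1.80 Fz -5.30 | 
t 33.60 yaw -63.9 r 87.6mm phi 28.0 z 0.0809 gap 0.361 j6 2.80
F [-9.67  1.8  -5.3 ] sd [0. 0. 0.] M [-0.41  -2.081 -0.081] sd [0. 0. 0.]
[58, 104, 122, 121, 121, 122, 51, 51, 47, 53, 56, 58, 54, 49, 47, 45, 42, 39, 85, 101, 112, 110, 108, 108, 105, 144, 136, 145, 126, 122, 129, 126, 124, 125, 127, 44, 36, 51, 118, 117, 116, 117, 121]
1.0 [247. 322.] 1.1 [267. 316.] 1.2 [289. 311.] 1.3 [311. 309.]
```

Call:
carry_out --delta_pos '[[-2, 0, 0], [-2, 0, 0], [-2, 0, 0], [-3, 0, 0], [-1.5, 0, 0], [0, 0, -10], [0, 0, -16], [0, 0, -16], [0, 0, -16], [0, 0, -16]]' --angular '[[0, 0, 0], [0, 0, 0], [0, 0, 0], [0, 0, 0], [0, 0, 0], [0, 0, 0], [0, 0, 0], [0, 0, 0], [0, 0, 0], [0, 0, 0]]' --grip '[0.36, 0.36, 0.36, 0.36, 0.36, 0.36, 0.36, 0.36, 0.36, 0.36]'

```text
t: 34.9
tcp_pos: [0.6736, 0.147, 0.1559]
ee_rot: [0.848, -0.53, 0.0, -0.0]
ft_force: [0.7, 0.7, 0.5]
finger_gap: 0.356
```

```bash
python3 - <<'E'
from h import *
seq(3)
s=get_state();p=get_image("wrist");save(p,"w9.png")
g=cv2.cvtColor(p["image"],cv2.COLOR_RGB2GRAY)
print(s["tcp_pos"],[(d["pixel"],d["p"]) for d in look_for("lock_knob",p)[:2]],"hub pred",proj(p,[*AX,.1],s).round())
for q in(1.0,1.1,1.2,1.3):
    a=2-q-.1753;u=proj(p,[AX[0]+.09*np.cos(a),AX[1]+.09*np.sin(a),.0985],s).round();print(q,u)
    if q==1.2: r=int(u[1]);c=int(u[0]);print(g[r-2:r+3,c-45:c+46:3].mean(0).round().astype(int).tolist(),c-45)
c=cv2.HoughCircles(cv2.medianBlur(g,3),cv2.HOUGH_GRADIENT,1,15,param1=80,param2=14,minRadius=10,maxRadius=20)
print([x.round().tolist() for x in c[0] if 240<x[0]<380 and 220<x[1]<430][:10] if c is not None else None)
E
```

```text
My -0.000 Mz 0.042 Fx -0.35 Fy -0.94 Fz -0.54 | My 0.005 Mz -0.017 Fx 0.09 Fy -0.29 Fz -2.04 | My 0.021 Mz -0.018 Fx 0.40 Fy -0.69 Fz -0.62 | 
t 35.00 yaw -64.0 r 90.2mm phi 32.3 z 0.1574 gap 0.359 j6 2.81
F [ 0.4  -0.69 -0.62] sd [0. 0. 0.] M [-0.019  0.021 -0.018] sd [0. 0. 0.]
[0.67520249 0.1472487  0.15740838] [([317.7, 292.0], 0.87), ([312.6, 354.7], 0.37)] hub pred [334. 381.]
1.0 [280. 259.]
1.1 [295. 254.]
1.2 [310. 251.]
[193, 192, 191, 190, 191, 164, 135, 73, 61, 60, 57, 58, 58, 59, 61, 64, 58, 55, 52, 46, 138, 135, 134, 135, 133, 124, 115, 114, 116, 117, 111] 265
1.3 [325. 249.]
[[334.0, 376.0, 19.0], [290.0, 370.0, 12.0], [294.0, 340.0, 18.0], [310.0, 252.0, 15.0], [332.0, 356.0, 11.0]]
```

Call:
carry_out --delta_pos '[[0, 0, -15], [0, 0, -25], [0, 0, -25], [0, 0, -25], [0, 0, -15], [0, 15, 0], [0, 20, 0], [0, 15, 0], [0, 0, 0], [0, 0, 0]]' --angular '[[0, 0, 0], [0, 0, 0], [0, 0, 0], [0, 0, 0], [0, 0, 0], [0, 0, 0], [0, 0, 0], [0, 0, 0], [0, 0, 0], [0, 0, 0]]' --grip '[0.36, 0.36, 0.36, 0.36, 0.36, 0.36, 0.36, 0.36, 0.36, 0.36]'

```text
t: 36.35
tcp_pos: [0.6287, 0.1252, 0.2591]
ee_rot: [0.848, -0.53, 0.0, -0.0]
ft_force: [-0.8, 0.1, -0.2]
finger_gap: 0.358
```

```bash
python3 - <<'E'
from h import *
s=get_state();p=get_image("wrist");save(p,"w10.png")
for k in("handle_mid","lock_knob","stem"):print(k,[(np.round(d["pixel"]).tolist(),round(d["p"],2)) for d in look_for(k,p)[:2]])
print("axis@.12",proj(p,[*AX,.10],s).round())
for f in(45,55,65,75,85):
    a=np.radians(f);print(f,[proj(p,[AX[0]+.042*np.cos(a),AX[1]+.042*np.sin(a),z],s).round().tolist() for z in(.128,.110)])
print("w3 check: earlier handle")
s0=cv2.imread("pics/side0.png",0);s1=cv2.cvtColor(get_image("side")["image"],cv2.COLOR_RGB2GRAY)
for n,(r0,r1,c0,c1) in{"receiver":(220,300,345,470),"front":(270,325,355,420)}.items():
    print(n,cv2.phaseCorrelate(np.float32(s0[r0:r1,c0:c1]),np.float32(s1[r0:r1,c0:c1]),cv2.createHanningWindow((c1-c0,r1-r0),cv2.CV_32F)))
E
```

```text
handle_mid [([301.0, 222.0], 0.69)]
lock_knob [([320.0, 189.0], 0.64)]
stem [([317.0, 230.0], 0.64)]
axis@.12 [332. 251.]
45 [[315.0, 214.0], [315.0, 208.0]]
55 [[306.0, 218.0], [307.0, 211.0]]
65 [[298.0, 223.0], [299.0, 216.0]]
75 [[291.0, 229.0], [293.0, 222.0]]
85 [[286.0, 237.0], [287.0, 230.0]]
w3 check: earlier handle
receiver ((0.48680909601333155, -0.0039062494049275642), 0.9634533205986023)
front ((0.016512224736672465, 0.014696418046234783), 0.971657195797673)
```

```bash
python3 -c "
from rig import *
print(sign_off(),get_state()['t'])"
```

```text
the job is handed in; nothing more can be done
the job is handed in; nothing more can be done
```

I wound the foot down onto the packing plate, swung the lock lever to its stop, let go of both, and handed the job in at about 36 s of the 72 s allowed. I got no verdict back, so the checks below are my own estimates.

- **Foot:** I turned the crank with the fingers loosely around the grip, watching the wrist moment. It rose from about 0.12 N m with the foot free to about 0.5 N m, which puts the load at roughly 4 to 5 N. The foot load itself was never measured directly. A last look placed the handle where I left it, within a few degrees.
- **Lock lever:** On the first swing the knob slipped off the edge of the pad, leaving the lever at about 1.13 rad. I lifted off, centred on the knob again and pushed until the force jumped from about 2 N to about 10 N. A later wrist picture puts the lever at about 1.2 rad, its stop. That last push also pressed down on the knob with about 5 N for a moment.
- **Stand:** A before-and-after comparison of the side picture showed 0 px of shift at the front of the stand. At the receiver it showed 0.5 px, about 1 mm. I did not measure tilt separately.
- **Other things on the bench:** The arm passed well above them and I felt no contact, but I made no final position check of them. At hand-in the gripper was clear, with about 13 cm between the fingertips and the top of the crank grip.

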